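# Find the concealed catch of the insert case and spring its lid

## Robot

A 7-joint arm with a two-finger parallel gripper is mounted at the origin on the work surface. World frame = base frame: x ahead of the robot, y to its left, z up, the work surface at z = 0. Lengths are in m, angles in rad, forces in N, time in s.
With the tool pointing down it reaches from about 0.425 to 0.875 m from the base axis. Payload 9.9 kg.
Tool frame: the origin (TCP) lies at the very end of the fingers, on their centre line; the grasp point (between the pads) lies 19 mm behind it; y points along the fingers, x is the direction in which the jaws open and shut, and the axes are right-handed (so a half turn about y gives the same grasp; the last joint's range is limited). The gripper opens to 85 mm and grips with 20 to 120 N. Pads are 22 mm wide; open, the fingers measure 114 mm over their backs; the gripper's body (76 mm by 85 mm) begins 54 mm behind the grasp point. The pads swing forward as they close: fully open they stand 13 mm farther back than shut.
Start: joints at [1.229, 0.576, 0.025, 1.437, -0.015, 1.129, -0.057], TCP at [0.172, -0.653, 0.231] pointing down, gripper open.
Joint ranges: [-2.76, 2.76], [-0.34, 2.15], [-1.52, 1.57], [0.19, 2.46], [-1.09, 4.23], [0.17, 1.99], [-2.82, 2.82]. Speed limits (rad/s): [2.22, 2.22, 3.01, 3.01, 3.14, 3.14, 3.14].

## Interface

Orientations are given as a unit quaternion [x, y, z, w].
In Python, from plant import r gives the robot as it stands.
- The arm moves only by the tool step_arm, never from a script. Its argument "targets" is one flat list of numbers, 6 for each row, row after row: the shift along the tool's x, y, z in mm, then the turn, a rotation vector about the tool's x, y, z in degrees. A call has 1 to 12 rows; each row is the pose to reach, as a shift and turn from the pose commanded when the call began, along the tool's axes at that moment; what a row does not reach only later rows make up. A row lasts 1/12 s, in which the tool goes at most 41.7 mm and 7.16 degrees, less where a joint would pass 70% of its speed; a pose out of reach is approached as far as the arm can. A call with a gripper value outside its range is refused whole. "grip" is the opening, from 0 (shut) to 1 (fully open), set as the call begins (left out, the last holds). The fingers move at their own pace and stop on an object; "force" is the grip in N (left out, the last holds). Time passes only in rows, so rows that repeat a pose let the fingers close. It gives the time, the measured TCP pose, the force and the opening at its end, in the units of the state.
- r.sense(): the state, without advancing time (a new reading comes with each control period).
- r.grab_frame(name): name is "scene" or "top"; returns a dict with "pixels" (420x560x3 uint8, red, green, blue), "fx", "fy", "cx", "cy" (pixels), "k1" (the pictures are not rectified: a ray, as slopes to the right and down, at radius r is drawn at 1 + k1 r^2 times it, then the intrinsics apply), "rvec" (rotation vector, rad) and "tvec" (3), from world to camera coordinates, as OpenCV has them. Camera axes: x right, y down, z forward; pixel columns grow to the right and rows downward; lengths in m; the calibration is good to about 2 mm. A picture is of the moment at which its call begins. There is no depth.
- r.sign_off(): hands the job in, once; it reports no verdict.
The state is a dict: "time_s": time; "joints": joint angles; "qd": joint speeds; "effort": joint torques, N m; "tool_pos": TCP position; "tool_rot": TCP orientation; "wrist_force": force on the tool from outside, world axes, zero at the start; "torque": the same for the moment, N m; "gripper_width": finger opening in m.
Only numpy, scipy, OpenCV 4.12 (cv2) and the standard library are available. Lean on these libraries where they do the work, as an engineer would, in place of code of your own. Each camera call takes 0.05 s, during which the arm holds its last target.

## Task

Open the dark blue insert case on the counter. Its lid is held by a concealed catch: a flush plate somewhere along the flat grey deck in front of the lid. Feel along the deck with a light fingertip for the plate that gives, press it down until the lid springs up by itself, then let it go and draw back; do not pry or push at the lid, do not lean hard on anything, and leave the box, the tubes and the screwdriver around it where they are.

Things in the scene. Friction and masses are not known exactly. Their poses are not given: they have to be found in the camera images.
- case: Dark blue steel chest, 380 (y) by 292 (x) by 84 mm high, fixed to the counter, turned up to 0.35 rad. Origin on the counter under the deck's centre. x: from the deck towards the lid, away from the robot; y: along the deck, to the robot's left. Front wall at x = -48 mm. At each end of the deck a blue end block, |y| 95 to 190 mm, stands 4 mm proud of it.
- deck (a point): Centre of the flat, level, rigid grey deck, on its surface, 72 mm above the counter; axes as the case. The deck is 190 mm long (y -95 to 95) and 84 mm wide (x -42 to 42); the lid's front edge is a 12 mm step up at x = 47. The catch plate is always at x = 0 but its place along the deck differs from start to start: its centre is anywhere from y = -45 to 45 mm.
- catch (a joint): How far the catch plate is pressed in, m: 0 at rest, 0.006 home; the lid is let go at about 0.0045. The plate, 58 (y) by 43 mm (x), a shade darker than the deck, lies 1.5 mm below the deck in an opening 62 by 47 mm; a fingertip partly on the deck is stopped by it. Spring: gives from 1.5 N, about 7 N when home, comes back up when let go.
- lid (a joint): Opening angle of the lid in rad about the hinge along its back edge: 0 shut and latched, 1.15 fully open. It cannot be opened while latched. Once the catch is pressed a spring swings it up unaided, within about 3 s, and holds it there.
- lid_plate: The lid's dark blue plate, 380 (y) by 195 (x) by 10 mm, with a blank yellow panel on top. Origin on the hinge line, 241 mm behind the deck's centre and 74 mm above the counter; shut, its axes are the case's and the plate reaches to x = -194 mm. Its free front edge rises and swings back, away from the deck.
- insert_box_mid (a point): Centre of a small loose orange box, 36 by 62 by 16 mm, that lies on the end block at the robot's left (y about 0.14 m from the deck's centre). To be left alone.
- tube_yellow_mid (a point): Mid-height of a loose yellow tool tube, 55 mm across, 128 mm tall, that stands on the counter at one end of the case. To be left alone.
- tube_blue_mid (a point): Mid-height of a loose blue tool tube, 55 mm across, 128 mm tall, that stands on the counter at the other end of the case. To be left alone.
- driver_grip (a point): Middle of the green handle of a loose screwdriver, 170 mm long, that lies on the counter in front of the case (between it and the robot). To be left alone.

How it is judged:
On the way, in this order (a step that is already met when the one before it is completed fails the run):
1. the catch is pressed in by the fingers (value of joint catch above 0.0035 m and contact force between the fingers and anything else above 1 N), for 0.02 s.
2. the lid has sprung open (value of joint lid above 1 rad), for 0.1 s.
At the end, for the whole second after the job is handed in: The lid stands open (more than 1.0 rad) and still, the catch plate has come back up (less than 1.5 mm in), and the box, both tubes and the screwdriver are within 20 mm of where they were (value of joint lid above 1 rad and velocity of joint lid below 0.1 rad/s and value of joint catch below 0.0015 m and distance of each of insert_box_mid, tube_yellow_mid, tube_blue_mid, driver_grip from where it was at the start of the episode below 0.02 m); the robot touches nothing.
It fails at once if the robot pries or pushes at the lid (more than 15 N) (contact force between the arm and lid_plate above 15 N).
It fails at once if the fingers push at the lid (more than 15 N) (contact force between the fingers and lid_plate above 15 N).
It fails at once if the fingers lean on something with more than 80 N (contact force between the fingers and anything else above 80 N).
It fails at once if a bystander is lifted, carried or knocked away (moved more than 20 mm) (distance of any of insert_box_mid, tube_yellow_mid, tube_blue_mid, driver_grip from where it was at the start of the episode above 0.02 m).
It also fails if it takes over 54 s, if anything falls off the work surface, if the arm or the gripper's body presses on something with over 40 N, if the wrist force passes 120 N, or if a joint passes its speed limit or range.

## Working session

There is one attempt and no reset: what is moved stays moved. The work goes in short steps, Python scripts to look and compute and a tool call to move; the robot and the scene stay as the last step left them, time stands still between calls to the robot, and variables do not carry over. Pictures are saved under pics/ and viewed, and the job is handed in when it is done.

Besides the shell and the picture viewer there is one more tool, called after ">>>" as a command line: name --argument value ..., lists and objects as JSON in quotes. step_arm: Moves the arm, as the interface text tells. Its arguments: {"type":"object","properties":{"targets":{"type":"array"},"grip":{"type":"number"},"force":{"type":"number"}},"required":["targets"]}

```bash
mkdir -p pics; ls
python3 - <<'E'
from plant import r
import cv2
s=r.sense()
for k,v in s.items(): print(k,v)
for n in ("scene","top"):
    f=r.grab_frame(n); cv2.imwrite(f"pics/{n}0.png",f["pixels"][:,:,::-1])
    print(n,{k:v for k,v in f.items() if k!="pixels"})
E
```

```text
pics
time_s 0.0
joints [ 1.22919094  0.57649251  0.02481721  1.43790353 -0.01500392  1.12899198
 -0.056522  ]
qd [ 0.00090382  0.00070233 -0.0006037   0.00029266 -0.00129926 -0.00103431
  0.00134722]
effort [ 1.48329040e-03 -7.65753937e+01  2.25042947e+00 -2.85966593e+01
  1.51501241e-02  1.26278950e-02  1.40466156e-05]
tool_pos [ 0.17200559 -0.65225393  0.23047024]
tool_rot [-0.55980244  0.43203429 -0.43110446  0.56046101]
wrist_force [ 0.06103522 -0.59511409  0.33649088]
torque [ 0.04531644  0.02043689 -0.05301056]
gripper_width 0.08538332234968303
scene {'fx': 483.26859084213254, 'fy': 483.26859084213254, 'cx': 276.81484235357567, 'cy': 203.9524362510078, 'k1': -0.12564201429808713, 'rvec': array([ 2.24349254,  0.95561946, -0.35108941]), 'tvec': array([-0.44334816, -0.25639115,  1.57622529])}
top {'fx': 489.87396282024565, 'fy': 489.87396282024565, 'cx': 285.16645963779155, 'cy': 204.73278597172256, 'k1': 0.013213857138216618, 'rvec': array([ 2.23231259, -2.1669961 ,  0.1186355 ]), 'tvec': array([0.00814078, 0.60542881, 1.1324676 ])}
```

View pics/scene0.png

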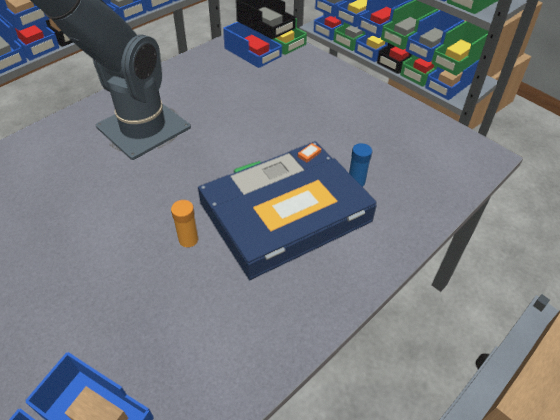

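View pics/top0.png

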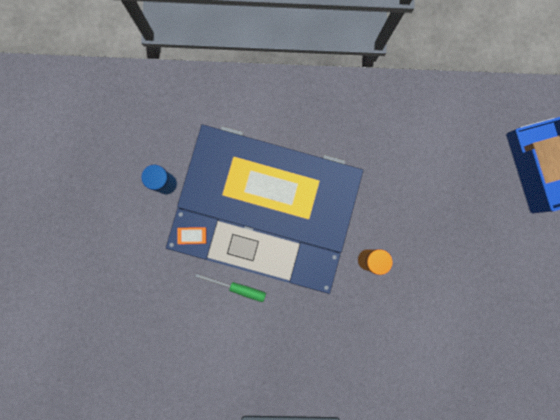

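The top view shows the deck at about (253,250) with the darker plate at about (243,247). The box is at (192,236), the driver at (247,291), and the tubes at (155,178) and (379,262). Next I measure them.

```bash
cat > h.py <<'E'
import numpy as np, cv2
from plant import r
def ray(f,uv):
    K=np.array([[f["fx"],0,f["cx"]],[0,f["fy"],f["cy"]],[0,0,1]])
    p=cv2.undistortPoints(np.array(uv,float).reshape(-1,1,2),K,np.array([f["k1"],0,0,0.])).reshape(-1,2)
    R=cv2.Rodrigues(f["rvec"])[0]
    d=np.c_[p,np.ones(len(p))]@R
    return -R.T@f["tvec"],d
def onz(f,uv,z):
    o,d=ray(f,uv); return o+d*((z-o[2])/d[:,2])[:,None]
E
python3 - <<'E'
from h import *
f=r.grab_frame("top"); im=f["pixels"][:,:,::-1].copy()
hsv=cv2.cvtColor(im,cv2.COLOR_BGR2HSV)
roi=np.zeros(im.shape[:2],np.uint8); roi[212:290,200:308]=255
for y,x in [(250,225),(247,243),(265,280)]: print(im[y,x],hsv[y,x])
m=((im.min(2)>100)&(hsv[:,:,1]<70)&(roi>0)).astype(np.uint8)*255
m=cv2.morphologyEx(m,cv2.MORPH_CLOSE,np.ones((3,3)))
c=max(cv2.findContours(m,cv2.RETR_EXTERNAL,cv2.CHAIN_APPROX_NONE)[0],key=cv2.contourArea)
b=cv2.boxPoints(cv2.minAreaRect(c)); P=onz(f,b,.072); print("deck px",b.tolist());print(P)
D=P.mean(0); e=[(P[(i+1)%4]-P[i]) for i in range(4)]; print("sides",[np.linalg.norm(x) for x in e])
l=max(e,key=np.linalg.norm); l=l*np.sign(l[1]); yaw=np.arctan2(-l[0],l[1]); print("D",D,"yaw",yaw)
g=im.min(2); mp=((im.max(2)<185)&(im.max(2)>120)&(roi>0)&(hsv[:,:,1]<60)).astype(np.uint8)*255
c=max(cv2.findContours(cv2.morphologyEx(mp,cv2.MORPH_OPEN,np.ones((3,3))),cv2.RETR_EXTERNAL,cv2.CHAIN_APPROX_NONE)[0],key=cv2.contourArea)
rr=cv2.minAreaRect(c); b=cv2.boxPoints(rr); P=onz(f,b,.0705); q=P.mean(0)
print("plate",rr,q,[np.linalg.norm(P[(i+1)%4]-P[i]) for i in range(2)])
d=q-D; print("case coords",d[0]*np.cos(yaw)+d[1]*np.sin(yaw),-d[0]*np.sin(yaw)+d[1]*np.cos(yaw))
cv2.imwrite("pics/crop.png",cv2.resize(im[190:310,150:350],None,fx=4,fy=4,interpolation=cv2.INTER_CUBIC))
s=r.sense()
from scipy.spatial.transform import Rotation as Ro
print(Ro.from_quat(s["tool_rot"]).as_matrix())
E
```

```text
[187 197 199] [ 25  15 199]
[167 176 177] [ 27  14 177]
[190 199 202] [ 23  15 202]
deck px [[200.0, 289.0], [200.0, 221.0], [307.0, 221.0], [307.0, 289.0]]
[[ 0.40859242  0.21080502  0.072     ]
 [ 0.55886898  0.21705154  0.072     ]
 [ 0.56599873 -0.02247529  0.072     ]
 [ 0.41445273 -0.02626653  0.072     ]]
sides [np.float64(0.15040632561217912), np.float64(0.2396329104417272), np.float64(0.15159340822587614), np.float64(0.23714397393042)]
D [0.48697821 0.09477868 0.072     ] yaw 0.029757176326956125
plate ((251.0, 274.5), (29.0, 102.0), 90.0) [0.44325548 0.09897563 0.0705    ] [np.float64(0.2273071341333759), np.float64(0.06431831797672383)]
case coords -0.0435785075513052 0.005495956704655282
[[ 2.54986971e-01 -3.82493460e-04  9.66944413e-01]
 [-9.66943717e-01  1.16255394e-03  2.54987247e-01]
 [-1.22165599e-03 -9.99999251e-01 -7.34135409e-05]]
```

View pics/crop.png

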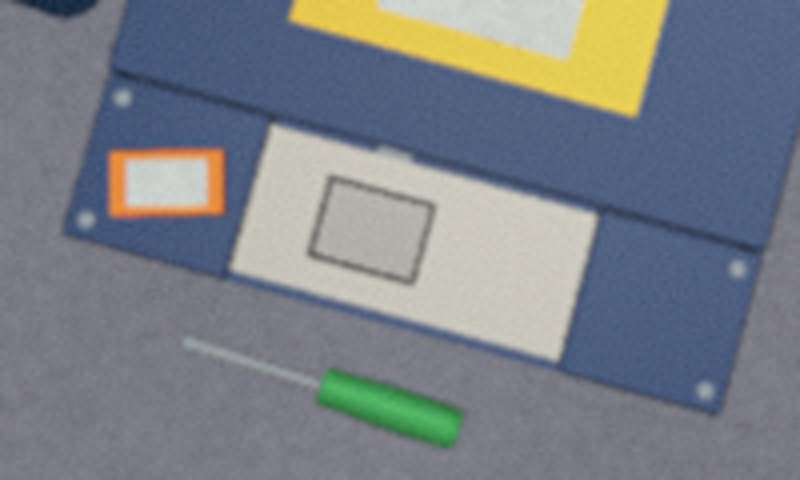

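The crop shows deck corners at (268,124), (598,212), (560,362) and (230,272), and plate outline corners at (329,177), (434,205), (413,283) and (310,254). The masks leaked onto the counter, so I tighten them.

```bash
cat > m.py <<'E'
from h import *
f=r.grab_frame("top"); im=f["pixels"][:,:,::-1].copy()
roi=np.zeros(im.shape[:2],bool); roi[212:290,200:308]=1
m=((im.min(2)>155)&roi).astype(np.uint8)*255
m=cv2.morphologyEx(m,cv2.MORPH_OPEN,np.ones((3,3)))
c=max(cv2.findContours(m,cv2.RETR_EXTERNAL,cv2.CHAIN_APPROX_NONE)[0],key=cv2.contourArea)
rr=cv2.minAreaRect(c); b=cv2.boxPoints(rr); P=onz(f,b,.072); D=P.mean(0); print("deck",rr,D)
e=[(P[(i+1)%4]-P[i]) for i in range(4)]; print("sides",[round(float(np.linalg.norm(x)),4) for x in e])
l=max(e,key=np.linalg.norm); l=l*np.sign(l[1]); yaw=np.arctan2(-l[0],l[1]); print("yaw",yaw)
R=np.array([[np.cos(yaw),-np.sin(yaw)],[np.sin(yaw),np.cos(yaw)]])
# plate: crop corners by eye -> pixels (crop x4, half pixel)
cr=np.array([(329,177),(434,205),(413,283),(310,254)],float); px=(cr+.5)/4-.5+[150,190]
q=onz(f,px,.0715); print("plate sides",[round(float(np.linalg.norm(q[(i+1)%4]-q[i])),4) for i in range(4)])
print("plate world",q.mean(0),"case",R.T@(q.mean(0)-D)[:2])
# inner plate comp
n,lab,st,ce=cv2.connectedComponentsWithStats(((im.max(2)<186)&(im.min(2)>155)&roi).astype(np.uint8))
i=1+np.argmax(st[1:,4]); w=onz(f,[ce[i]],.0705)[0]; print("comp",st[i],ce[i],w,R.T@(w-D)[:2])
hsv=cv2.cvtColor(im,cv2.COLOR_BGR2HSV)
for nm,lo,hi,z in (("orange",5,15,.092),("green",50,70,.012)):
    mm=((hsv[:,:,0]>=lo)&(hsv[:,:,0]<=hi)&(hsv[:,:,1]>130)&(hsv[:,:,2]>60))
    mm[:,310:]=0
    ys,xs=np.nonzero(mm); w=onz(f,[(xs.mean(),ys.mean())],z)[0]; print(nm,xs.mean(),ys.mean(),w,R.T@(w-D)[:2])
E
python3 m.py
```

```text
deck ((253.31805419921875, 249.75502014160156), (84.73604583740234, 38.54071807861328), 15.5241117477417) [0.49830286 0.09588822 0.072     ]
sides [0.0855, 0.1898, 0.0857, 0.1886]
yaw -0.24169595485224232
plate sides [0.0607, 0.0449, 0.0596, 0.044]
plate world [0.50353201 0.12035662 0.0715    ] case [-0.00077935  0.02500879]
comp [229 236  28  23 423] [242.40661939 247.08510638] [0.50342696 0.12063652 0.0705    ] [-0.00094834  0.02525541]
orange 191.87222222222223 235.83333333333334 [0.52519356 0.23059156 0.092     ] [-0.00613211  0.13722426]
green 247.36274509803923 291.65686274509807 [0.39911118 0.10843883 0.012     ] [-0.0993125  -0.01155569]
```

Sizes agree: the deck measures 189x85 mm against 190x84, the plate about 60x44 mm, and the box sits at case y = 137 mm. The plate is at world (0.5035, 0.1205), case y about +25 mm, and yaw is -0.242. I shut the gripper and go over a waypoint, turning the jaws to line up with the case.

>>> step_arm --targets '[-12, 0, 17, 0, 2, 0, -35, 0, 49, 0, 5, 0, -65, 0, 89, 0, 9, 0, -93, 0, 128, 0, 12, 0, -121, 0, 167, 0, 16, 0, -149, 0, 206, 0, 19, 0, -177, 0, 244, 0, 22, 0, -205, 0, 283, 0, 25, 0, -233, 0, 322, 0, 27, 0, -260, 0, 360, 0, 28.6, 0, -285, 0, 393, 0, 28.6, 0, -305, 0, 420, 0, 28.6, 0]' --grip 0 --force 20

```text
time_s: 1.2
tool_pos: [0.475, -0.2817, 0.2314]
tool_rot: [0.436, -0.557, 0.557, -0.436]
wrist_force: [0.6, -0.5, -0.3]
gripper_width: -0.0002
```

```bash
cat > go.py <<'E'
from h import *
import sys
from scipy.spatial.transform import Rotation as Ro
s=r.sense(); R=Ro.from_quat(s["tool_rot"]); p=s["tool_pos"]
yaw=-.2417; c,sn=np.cos(yaw),np.sin(yaw)
T=np.array([[0,0,1],[0,0,0],[0,0,0]],float)
# goal: tool y down, tool z = case x, tool x = -case y
G=np.c_[[sn,-c,0],[0,0,-1],[c,sn,0]]
g=np.array([float(x) for x in sys.argv[1:4]])
print("t",s["time_s"],"pos",p,"q",s["joints"].round(2),"F",s["wrist_force"].round(2),"w",s["gripper_width"])
print("shift mm",(R.inv().apply(g-p)*1000).round(1),"turn deg",np.degrees((R.inv()*Ro.from_matrix(G)).as_rotvec()).round(2))
E
python3 go.py .5025 .1205 .14
```

```text
t 1.2 pos [ 0.47496152 -0.28169457  0.2314025 ] q [ 0.39  0.39  0.09  1.77 -0.04  0.98 -1.32] F [ 0.6  -0.52 -0.27] w -0.0001809044703583924
shift mm [-397.1   91.4  -69.5] turn deg [-0.01  0.01  0.  ]
```

>>> step_arm --targets '[-36, 0, -9, 0, 0, 0, -72, 0, -17, 0, 0, 0, -110, 0, -26, 0, 0, 0, -148, 0, -35, 0, 0, 0, -186, 0, -44, 0, 0, 0, -224, 0, -53, 0, 0, 0, -262, 0, -63, 0, 0, 0, -298, 0, -71, 0, 0, 0, -330, 0, -79, 0, 0, 0, -352, 0, -84, 0, 0, 0, -360, 0, -86, 0, 0, 0, -360, 0, -86, 0, 0, 0]'

```text
time_s: 2.2
tool_pos: [0.4764, 0.0888, 0.2312]
tool_rot: [-0.437, 0.556, -0.556, 0.437]
wrist_force: [0.9, 0.3, -0.5]
gripper_width: 0.0002
```

>>> step_arm --targets '[0, 20, 0, 0, 0, 0, 0, 45, 0, 0, 0, 0, 0, 70, 0, 0, 0, 0, 0, 90, 0, 0, 0, 0, 0, 100, 0, 0, 0, 0, 0, 100, 0, 0, 0, 0, 0, 100, 0, 0, 0, 0, 0, 100, 0, 0, 0, 0]'

```text
time_s: 2.87
tool_pos: [0.4771, 0.0856, 0.132]
tool_rot: [0.436, -0.557, 0.557, -0.436]
wrist_force: [0.1, -0.2, 0.2]
gripper_width: -0.0001
```

```bash
python3 go.py .5025 .1205 .085
python3 - <<'E'
from h import *
for n in("scene","top"):
    f=r.grab_frame(n); im=f["pixels"][:,:,::-1]
    c=im[190:310,150:350] if n=="top" else im[90:290,170:400]
    cv2.imwrite(f"pics/{n}1.png",cv2.resize(c,None,fx=3,fy=3))
E
```

```text
t 2.8667 pos [0.4771129  0.08556212 0.13204552] q [-0.25  0.42 -0.03  2.05  0.02  0.66 -2.11] F [ 0.1  -0.22  0.16] w -9.17692783200779e-05
shift mm [-40.   47.1  16.2] turn deg [-0.06 -0.07 -0.  ]
```

View pics/scene1.png

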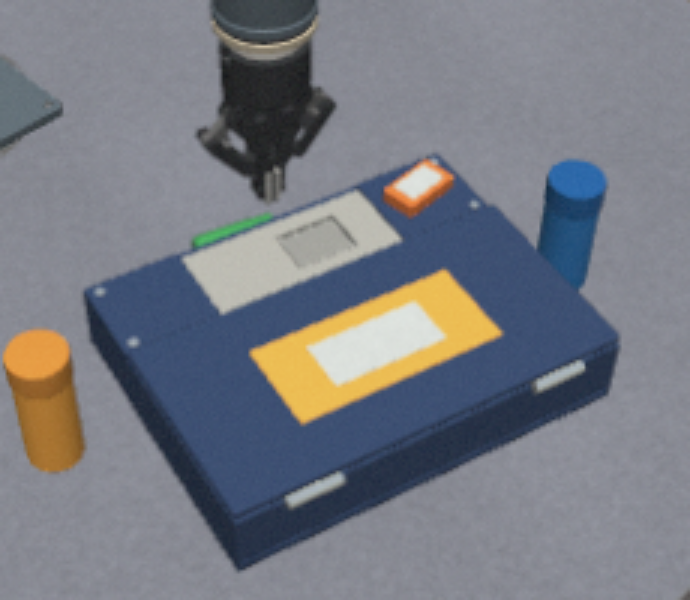

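View pics/top1.png

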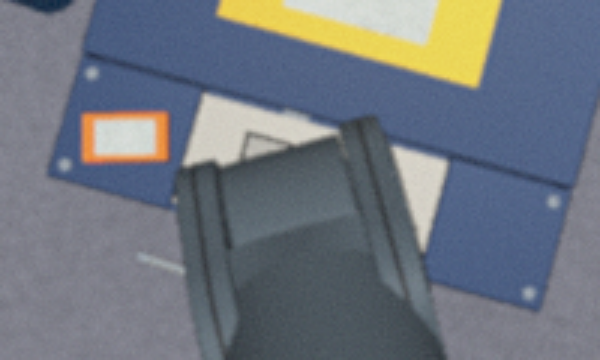

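Both views show the shut fingertip short of the plate and clear of the box, tubes and driver. I make up the rest and hover just above the plate.

>>> step_arm --targets '[-20, 0, 8, 0, 0, 0, -40, 0, 16, 0, 0, 0, -40, 0, 16, 0, 0, 0, -40, 20, 16, 0, 0, 0, -40, 38, 16, 0, 0, 0, -40, 45, 16, 0, 0, 0, -40, 45, 16, 0, 0, 0, -40, 45, 16, 0, 0, 0]'

```text
time_s: 3.63
tool_pos: [0.5017, 0.1214, 0.0868]
tool_rot: [0.436, -0.557, 0.557, -0.436]
wrist_force: [0.8, 0.3, 0.4]
gripper_width: -0.0003
```

```bash
python3 go.py .5025 .1205 .074
python3 - <<'E'
from h import *
f=r.grab_frame("scene"); im=f["pixels"][:,:,::-1].copy()
K=np.array([[f["fx"],0,f["cx"]],[0,f["fy"],f["cy"]],[0,0,1]])
pp=cv2.projectPoints(np.array([r.sense()["tool_pos"],[.5035,.1205,.0705]]),f["rvec"],f["tvec"],K,np.array([f["k1"],0,0,0.]))[0].reshape(-1,2); print(pp, (pp-[220,110])*6)
cv2.imwrite("pics/scene2.png",cv2.resize(im[110:210,220:340],None,fx=6,fy=6))
E
```

```text
t 3.6333 pos [0.50172576 0.1214465  0.08677734] q [-0.31  0.53 -0.03  2.02  0.03  0.59 -2.17] F [0.76 0.34 0.38] w -0.0002882651079700262
shift mm [ 0.7 12.8  1. ] turn deg [0.   0.01 0.  ]
[[274.82297859 165.39423149]
 [274.85936083 170.18767449]] [[328.93787155 332.36538891]
 [329.15616499 361.12604694]]
```

View pics/scene2.png

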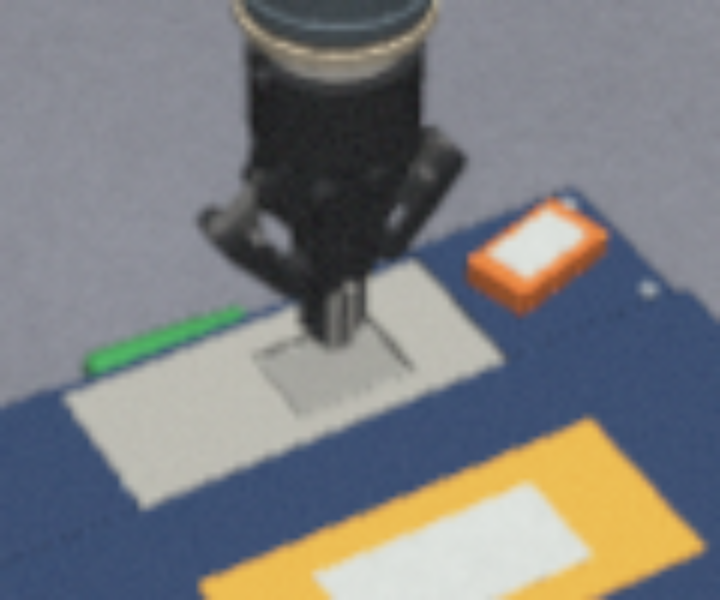

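The fingertip at (335,345) sits above the plate centre at about (333,367), matching the projected TCP. I descend lightly.

>>> step_arm --targets '[0, 5, 0, 0, 0, 0, 0, 10, 0, 0, 0, 0, 0, 12, 0, 0, 0, 0, 0, 13, 0, 0, 0, 0, 0, 13, 0, 0, 0, 0, 0, 13, 0, 0, 0, 0]'

```text
time_s: 4.18
tool_pos: [0.5017, 0.1216, 0.0733]
tool_rot: [-0.436, 0.557, -0.557, 0.436]
wrist_force: [-0.1, -0.6, -0.4]
gripper_width: -0.0002
```

>>> step_arm --targets '[0, 1, 0, 0, 0, 0, 0, 2, 0, 0, 0, 0, 0, 3, 0, 0, 0, 0, 0, 3, 0, 0, 0, 0, 0, 3, 0, 0, 0, 0]'

```text
time_s: 4.6
tool_pos: [0.5017, 0.1216, 0.0703]
tool_rot: [0.436, -0.557, 0.557, -0.436]
wrist_force: [-0.5, 0.1, 0.9]
gripper_width: -0.0002
```

>>> step_arm --targets '[0, 1, 0, 0, 0, 0, 0, 2, 0, 0, 0, 0, 0, 2, 0, 0, 0, 0, 0, 2, 0, 0, 0, 0]'

```text
time_s: 4.93
tool_pos: [0.5017, 0.1216, 0.0684]
tool_rot: [0.436, -0.557, 0.557, -0.436]
wrist_force: [-0.2, -0.5, 2.7]
gripper_width: -0.0001
```

The fingertip is below deck level with only 2.7 N of force, so this is the plate and it gives. I keep pressing.

>>> step_arm --targets '[0, 1, 0, 0, 0, 0, 0, 2, 0, 0, 0, 0, 0, 2, 0, 0, 0, 0]'

```text
time_s: 5.18
tool_pos: [0.5015, 0.1216, 0.0661]
tool_rot: [-0.436, 0.557, -0.557, 0.436]
wrist_force: [0.5, 1.0, 0.3]
gripper_width: -0.0002
```

>>> step_arm --targets '[0, 0.8, 0, 0, 0, 0, 0, 1.5, 0, 0, 0, 0, 0, 1.5, 0, 0, 0, 0]'

```text
time_s: 5.43
tool_pos: [0.5016, 0.1216, 0.0648]
tool_rot: [-0.436, 0.557, -0.557, 0.436]
wrist_force: [-1.2, 0.3, 6.4]
gripper_width: -0.0
```

Run:
```python
from h import *
s=r.sense();print(s["time_s"],s["tool_pos"],s["wrist_force"])
f=r.grab_frame("scene"); im=f["pixels"][:,:,::-1].copy()
cv2.imwrite("pics/scene3.png",cv2.resize(im[70:290,150:410],None,fx=2.5,fy=2.5))
```

```text
5.4333 [0.50162611 0.12156978 0.06483284] [-1.20425813  0.29466368  6.40349047]
```

View pics/scene3.png

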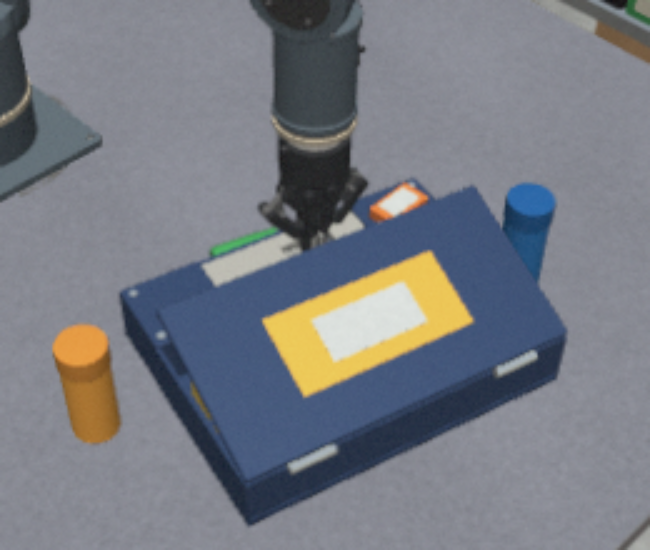

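The lid is rising, with its front edge at (160,315)–(475,190) clear of the gripper. I hold while it swings up.

>>> step_arm --targets '[0, 0, 0, 0, 0, 0, 0, 0, 0, 0, 0, 0, 0, 0, 0, 0, 0, 0, 0, 0, 0, 0, 0, 0, 0, 0, 0, 0, 0, 0, 0, 0, 0, 0, 0, 0, 0, 0, 0, 0, 0, 0, 0, 0, 0, 0, 0, 0, 0, 0, 0, 0, 0, 0, 0, 0, 0, 0, 0, 0, 0, 0, 0, 0, 0, 0, 0, 0, 0, 0, 0, 0]'

```text
time_s: 6.48
tool_pos: [0.5016, 0.1216, 0.065]
tool_rot: [0.436, -0.557, 0.557, -0.436]
wrist_force: [-1.7, -0.4, 7.6]
gripper_width: -0.0002
```

>>> step_arm --targets '[0, 0, 0, 0, 0, 0, 0, 0, 0, 0, 0, 0, 0, 0, 0, 0, 0, 0, 0, 0, 0, 0, 0, 0, 0, 0, 0, 0, 0, 0, 0, 0, 0, 0, 0, 0, 0, 0, 0, 0, 0, 0, 0, 0, 0, 0, 0, 0, 0, 0, 0, 0, 0, 0, 0, 0, 0, 0, 0, 0, 0, 0, 0, 0, 0, 0, 0, 0, 0, 0, 0, 0]'

```text
time_s: 7.48
tool_pos: [0.5016, 0.1216, 0.0649]
tool_rot: [-0.436, 0.557, -0.557, 0.436]
wrist_force: [-0.7, -0.4, 6.1]
gripper_width: 0.0005
```

Run:
```python
from h import *
f=r.grab_frame("scene"); im=f["pixels"][:,:,::-1].copy()
cv2.imwrite("pics/scene4.png",cv2.resize(im[70:290,150:410],None,fx=2.5,fy=2.5))
f=r.grab_frame("top"); cv2.imwrite("pics/top4.png",f["pixels"][:,:,::-1])
```

```text
(no output)
```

View pics/scene4.png

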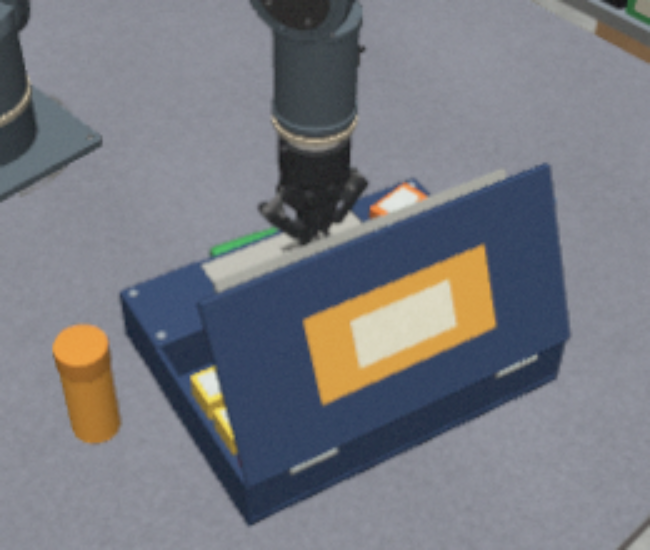

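View pics/top4.png

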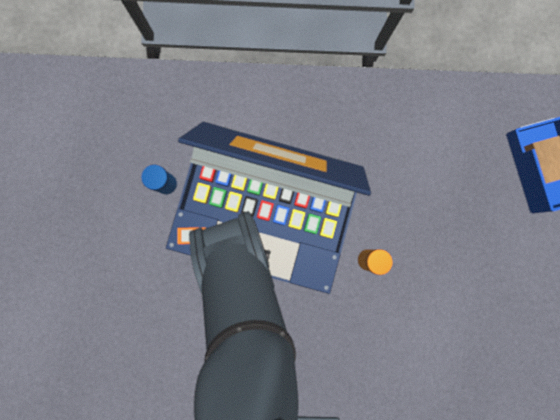

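The lid stands well up and the surroundings look unchanged. I let go, rising straight up and then drawing back from the lid.

>>> step_arm --targets '[0, -3, 0, 0, 0, 0, 0, -8, 0, 0, 0, 0, 0, -15, 0, 0, 0, 0, 0, -25, 0, 0, 0, 0, 0, -37, 0, 0, 0, 0, 0, -50, -8, 0, 0, 0, 0, -65, -18, 0, 0, 0, 0, -78, -26, 0, 0, 0, 0, -88, -30, 0, 0, 0, 0, -90, -30, 0, 0, 0, 0, -90, -30, 0, 0, 0, 0, -90, -30, 0, 0, 0]'

```text
time_s: 8.58
tool_pos: [0.4729, 0.1286, 0.1547]
tool_rot: [0.436, -0.557, 0.557, -0.436]
wrist_force: [0.6, -0.8, -0.7]
gripper_width: 0.0001
```

>>> step_arm --targets '[20, -5, 0, 0, 0, 0, 50, -10, 0, 0, 0, 0, 80, -20, 0, 0, 0, 0, 110, -30, 0, 0, 0, 0, 135, -40, 0, 0, 0, 0, 150, -40, 0, 0, 0, 0, 150, -40, 0, 0, 0, 0, 150, -40, 0, 0, 0, 0, 150, -40, 0, 0, 0, 0, 150, -40, 0, 0, 0, 0, 150, -40, 0, 0, 0, 0, 150, -40, 0, 0, 0, 0]'

```text
time_s: 9.58
tool_pos: [0.4368, -0.0161, 0.1945]
tool_rot: [-0.437, 0.556, -0.556, 0.436]
wrist_force: [-0.0, 0.2, -0.0]
gripper_width: 0.0001
```

Run:
```python
from h import *
s=r.sense();print(s["time_s"],s["tool_pos"],s["wrist_force"],abs(s["qd"]).max())
K=lambda f:np.array([[f["fx"],0,f["cx"]],[0,f["fy"],f["cy"]],[0,0,1]])
f=r.grab_frame("scene"); im=f["pixels"][:,:,::-1].copy(); a0=cv2.imread("pics/scene0.png")
cv2.imwrite("pics/scene5.png",cv2.resize(im[70:290,150:410],None,fx=2.5,fy=2.5))
t=r.grab_frame("top"); it=t["pixels"][:,:,::-1].copy(); cv2.imwrite("pics/top5.png",cv2.resize(it[100:320,120:420],None,fx=2.5,fy=2.5)); b0=cv2.imread("pics/top0.png")
def cen(im,lo,hi,box):
    h=cv2.cvtColor(im,cv2.COLOR_BGR2HSV); x0,y0,x1,y1=box
    m=((h[:,:,0]>=lo)&(h[:,:,0]<=hi)&(h[:,:,1]>150)&(h[:,:,2]>50))[y0:y1,x0:x1]
    ys,xs=np.nonzero(m); return (xs.mean()+x0).round(2),(ys.mean()+y0).round(2),len(xs)
for n,lo,hi,bx in(("box",3,16,(170,222,212,250)),("ytube",8,22,(362,245,396,280)),("btube",100,112,(138,160,170,194)),("green",50,70,(220,275,275,308))):
    print(n,cen(b0,lo,hi,bx),cen(it,lo,hi,bx))
# lid front edge: predicted outer top corners for angles
yaw=-.2417;C=np.array([.4983,.0959])
for th in (1.0,1.15):
    P=[]
    for y in(.19,-.19):
        x=.241-.194*np.cos(th); z=.074+.194*np.sin(th)
        P.append([C[0]+np.cos(yaw)*x-np.sin(yaw)*y,C[1]+np.sin(yaw)*x+np.cos(yaw)*y,z])
    print(th,*[cv2.projectPoints(np.array(P),q["rvec"],q["tvec"],K(q),np.array([q["k1"],0,0,0.]))[0].reshape(-1,2).round(1).tolist() for q in(f,t)])
```

```text
9.5833 [ 0.43675661 -0.01610875  0.19451507] [-0.00751334  0.19057937 -0.04261833] 0.004259282915934326
box (np.float64(191.36), np.float64(235.4), 143) (np.float64(191.33), np.float64(235.25), 140)
ytube (np.float64(376.48), np.float64(261.01), 602) (np.float64(376.65), np.float64(260.93), 597)
btube (np.float64(155.85), np.float64(178.09), 576) (np.float64(155.43), np.float64(177.8), 550)
green (np.float64(246.8), np.float64(292.45), 55) (np.float64(248.69), np.float64(293.4), 52)
1.0 [[360.3, 132.7], [222.5, 186.8]] [[174.4, 155.9], [365.2, 209.2]]
1.15 [[367.4, 134.2], [227.2, 189.7]] [[176.9, 141.7], [370.1, 195.8]]
```

View pics/scene5.png

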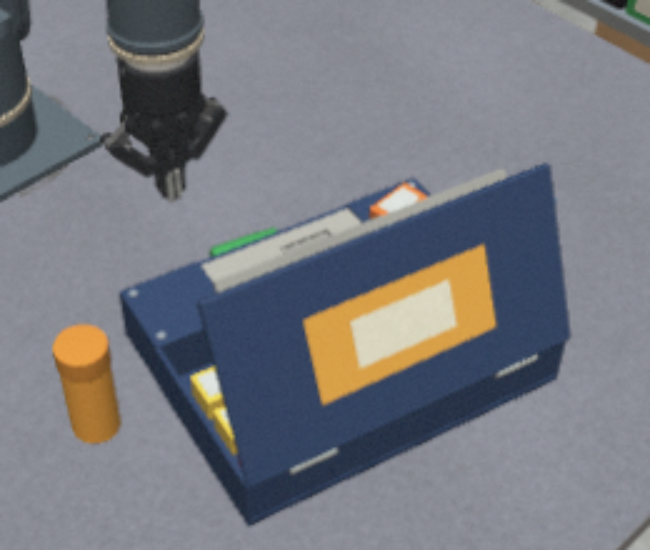

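View pics/top5.png

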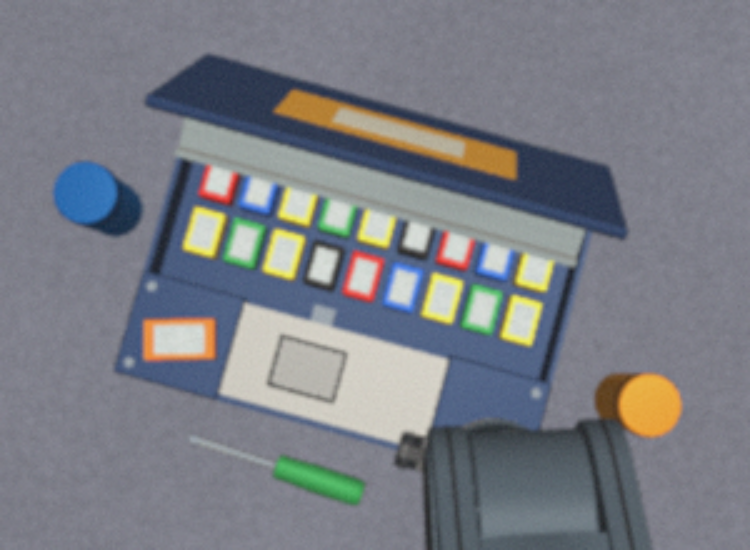

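The lid edge corners in the top view, at about (179,140) and (371,194), match the 1.15 rad prediction of (177,142) and (370,196). The plate is level again, the bystanders have not moved and the arm is clear, so I hand in.

```bash
python3 -c "
from plant import r
print(r.sign_off())"
```

```text
the job is handed in; nothing more can be done
None
```

The case is open. I found the catch plate at case y of about +25 mm and pressed it in about 5.7 mm with the shut fingertips. The wrist force readings peaked at 7.6 N. The lid sprang up by itself, then I let go and drew back, and handed in at about 9.7 s.

**Last checks:**
- **Lid:** its front corners in the top view match full opening (1.15 rad) to about 2 px. They match 1.0 rad clearly worse.
- **Catch plate:** it looks back up in the top view, though its height was judged by eye only.
- **Contact:** the wrist force is about 0 N and the arm stands clear of everything.
- **Box and tubes:** they are within about 0.5 px (about 1 mm) of where they started.
- **Screwdriver:** a mask of only about 50 pixels put its handle 2 px (about 4–5 mm) off. Its tip is at the same pixel as before, so I put that down to mask noise. Either way it is well under 20 mm.

The first approach stopped about 50 mm short because the moves hit the speed limit. I measured again and corrected it before touching anything.

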